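# Empty the weighing pan into the packing crate

## Robot

A 6-joint arm with a two-finger parallel gripper is mounted at the origin on the work surface. World frame = base frame: x ahead of the robot, y to its left, z up, the work surface at z = 0. Lengths are in m, angles in degrees, forces in N, time in s.
With the tool pointing down it reaches from about 0.4 to 0.825 m from the base axis. Payload 7 kg.
Tool frame: the origin (TCP) lies between the finger pads; the fingertips stand ctrl.nose_length ahead of it and the grasp point (between the pads) lies 2 mm behind it (ctrl.nose_length is the distance from the TCP to the fingertips, in m); z points along the fingers, y is the line along which they close (so a half turn about z gives the same grasp; the last joint's range is limited). The gripper opens to 88 mm and grips with 3 to 60 N. Pads are 19 mm wide; open, the fingers measure 130 mm over their backs; the gripper's body (78 mm by 193 mm) begins 47 mm behind the grasp point.
Start: joints at [90.476, 20.546, 0.682, 0, -70.136, -16.507], TCP at [0.186, 0.649, 0.244] pointing down, gripper open.
Joint ranges: [-176.03, 176.03], [-82.01, 121.73], [-58.28, 71.71], [-173.87, 95.51], [-174.79, -0.11], [-173.66, 173.66]. Speed limits (degrees/s): [136.94, 136.94, 172.46, 180, 180, 180].

## Interface

Orientations are given as [roll, pitch, yaw] about the fixed x, y, z axes, in that order (R = Rz(yaw) Ry(pitch) Rx(roll)).
In Python, from plant import ctrl gives the robot as it stands.
- The arm moves only by the tool apply_moves, never from a script. Its argument "commands" is a list of rows, each a list of 3 entries, a list of its own where there are three numbers: the shift along the world's x, y, z in cm, then the turn about the world's z in rad, then the closure, from 0 (fully open) to 1 (shut). In form: [[[x, y, z], turn, jaw], ...]. A call has 1 to 20 rows; each row is the pose to reach, as a shift and turn from the pose commanded when the call began; what a row does not reach only later rows make up. A row lasts 1/12 s, in which the tool goes at most 41.7 mm and 7.16 degrees, less where a joint would pass 70% of its speed; a pose out of reach is approached as far as the arm can. A call with a gripper value outside its range is refused whole. The fingers move at their own pace and stop on an object; the grip force is fixed at half the most. Time passes only in rows, so rows that repeat a pose let the fingers close. It gives the time, the measured TCP pose, the force, the opening and the grip force at its end, in the units of the state.
- ctrl.get_obs(): the state, without advancing time (a new reading comes with each control period).
- ctrl.snapshot(name): name is "side" or "top" or "wrist"; returns a dict with "img" (384x512x3 uint8, red, green, blue), "fx", "fy", "cx", "cy" (pixels), "dist_coeffs" ([k1, k2, p1, p2, k3] as OpenCV has them; the pictures are not rectified), "T" (4x4, takes a point from camera to world coordinates). Camera axes: x right, y up, looking along -z (the intrinsics and any distortion apply to the point x, -y, -z); pixel columns grow to the right and rows downward; lengths in m; the calibration is good to about 2 mm. A picture is of the moment at which its call begins. There is no depth.
- ctrl.close_job(): hands the job in; it is judged then, once.
Trained networks look in a picture, given as the dict that the camera call returned (one of the last four; its "shot" number tells which), for a name from the list of things; names that differ only in an ending like _2 or _b are one class to them, and where a whole thing is asked for, a point or a joint stands for the part that bears it (a point fixed in the world has none). Each returns a list of dicts, best first, with "score" (0 to 1); they miss things now and then, are a little off and sometimes report something else, mostly with a low value. They report only what shows in the picture. A call takes as long as a camera call. They do not tell look-alikes from the thing itself.
- ctrl.search_frame(picture, target): "at" ([column, row] in pixels, amid what is visible of it).
- ctrl.spot_point(picture, target): "at" ([column, row] in pixels: a listed point, or the origin of a listed thing).
The state is a dict: "clock": time; "joint_pos": joint angles; "qvel": joint speeds; "tau": joint torques, N m; "tool_pos": TCP position; "orientation": TCP orientation; "force": force on the tool from outside, world axes, zero at the start; "moment": the same for the moment, N m; "opening": finger opening in m; "gripper_force": force on a finger pad.
Only numpy, scipy, OpenCV 4.12 (cv2) and the standard library are available. Lean on these libraries where they do the work, as an engineer would, in place of code of your own. Each camera call takes 0.05 s, during which the arm holds its last target. There are 200 camera calls.

## Task

The onions on the bench scale have been weighed. Lift the scoop pan off the scale by its handle, hold its mouth low over the small open green crate and tip it mouth-down to about 45 degrees until all three onions have rolled out into the crate, then bring the pan level and set it back centred on the scale's round support and let go. Do not tip the pan right over, and leave the crate and the other things on the table where they are.

Things in the scene. Friction and masses are not known exactly. Their poses are not given: they have to be found in the camera images.
- pan: Loose aluminium scoop pan, 0.16 kg, level on the scale with the onions in it. Origin: centre of its floor's underside, z up. +x points to its open pouring mouth, -x to its handle, which starts towards the robot within 0.5 rad. Floor 122 (x) x 140 (y) mm, sheet 3 thick; side walls at y = +-69 are 46 high, back wall at x = -60 is 50 high.
- pan_grip (a point): Middle of the pan's handle grip, at (-104, 0, 42) mm in the pan's frame, same axes: a black flat-sided bar, 14 thick along the pan's x, 24 high, 104 long along y, on two flat straps at y = +-44 that run to the pan; 35 mm are free between bar and back wall. Pinch it from above, closing along the pan's x.
- pan_lip (a point): Middle of the outer edge of the pan's mouth, at (120, 0, 16) mm in the pan's frame, same axes. The mouth is the floor rising at 15 degrees over 62 mm from x = 60, tapering from 140 to 126 wide, with sides but no front wall: onions stay in until the pan is tipped mouth-down by clearly more than 15 degrees.
- onion1: Brown onion, loose in the pan, 55 across and 60 tall, about 75 g; origin at its middle. Which of the three it is does not matter.
- onion2: Second onion, same as the first.
- onion3: Third onion, same as the first.
- crate: Small open green perforated plastic crate, empty, loose, 0.9 kg, 300 (x) x 200 (y) x 120 (z) mm outside, walls and floor 6 thick. Origin: centre of its underside. Its long side lies roughly along the robot's x. It stands left or right, the scale on the other side. (The larger crate heaped with cabbages at the table's far right is not it.)
- scale_top (a point): Centre of the top face of the scale's flat round steel pan support, a disc 100 mm across, 95 above the table on a short stem; z up, x away from the robot within 0.25 rad. The grey scale body below is 210 x 210 and 62 high and fixed. The pan just stands on the disc, its origin at this point.
- cabbage: Bystander, leave alone: a Chinese cabbage standing upright on its cut butt, 200 tall and 86 mm across. Origin: under its middle.
- label_roll: Bystander, leave alone: a roll of blank paper labels lying flat, 45 high and 68 mm across. Origin: under its middle.
- brush: Bystander, leave alone: a flat paste brush with a wooden handle, about 190 mm long, lying flat.
- spray_bottle: Bystander, leave alone: a closed white plastic bottle, 190 tall and 68 mm across. Origin: under its middle.
- mug: Bystander, leave alone: a white ceramic mug, 88 tall and 78 mm across. Origin: under its middle.
- carton: Bystander, leave alone: a closed cardboard box 110 x 80 x 60 mm. Origin: under its middle.
- bag_stack: Bystander, leave alone: a flat pile of paper bags 150 x 100 x 12 mm. Origin: under its middle.
Things that resemble listed ones, but are neither listed nor needed, are in the scene too. What is shaped like the onion3 but black or purple is not meant.

How it is judged (in metres and radians):
On the way:
1. the pan is tipped mouth-down between 33 and 63 degrees with its lip over the crate, no more than 130 mm above the crate's rim (angle between pan's own z axis and vertical between 0.58 and 1.1 rad and angle between pan's own x axis and vertical above 2.09 rad and x of pan_lip in the frame of crate between -0.145 and 0.145 m and y of pan_lip in the frame of crate between -0.095 and 0.095 m and z of pan_lip in the frame of crate below 0.25 m), for 0.4 s.
At the end, for the whole second after the job is handed in: All three onions lie still inside the small green crate, which stands flat; the empty pan stands level (within 5 degrees) and still on the scale's round support, its floor's centre within 25 mm of the support's centre (x of onion1 in the frame of crate between -0.15 and 0.15 m and y of onion1 in the frame of crate between -0.1 and 0.1 m and z of onion1 in the frame of crate between 0 and 0.1 m and linear speed of each of onion1, onion2, onion3 below 0.05 m/s and x of onion2 in the frame of crate between -0.15 and 0.15 m and y of onion2 in the frame of crate between -0.1 and 0.1 m and z of onion2 in the frame of crate between 0 and 0.1 m and x of onion3 in the frame of crate between -0.15 and 0.15 m and y of onion3 in the frame of crate between -0.1 and 0.1 m and z of onion3 in the frame of crate between 0 and 0.1 m and horizontal distance between pan and scale_top below 0.025 m and z of pan in the frame of scale_top between -0.006 and 0.006 m and angle between pan's own z axis and vertical below 0.09 rad and linear speed of pan below 0.03 m/s and angle between crate's own z axis and vertical below 0.05 rad); the robot touches nothing.
It fails at once if the pan tipped past 75 degrees (angle between pan's own z axis and vertical above 1.31 rad).
It fails at once if the pan tipped beyond 33 degrees with its mouth more than 130 mm above the crate's rim (angle between pan's own z axis and vertical above 0.58 rad and z of pan_lip in the frame of crate above 0.25 m).
It fails at once if the small crate pushed more than 40 mm (distance of crate from where it was at the start of the episode above 0.04 m).
It fails at once if another thing on the table moved more than 40 mm (distance of any of cabbage, label_roll, brush, spray_bottle, mug, carton, bag_stack from where it was at the start of the episode above 0.04 m).
It also fails if it takes over 61 s, if anything falls off the work surface, if the arm or the gripper's body presses on something with over 40 N, if the wrist force passes 120 N, or if a joint passes its speed limit or range.

## Working session

There is one attempt and no reset: what is moved stays moved. The work goes in short steps, Python scripts to look and compute and a tool call to move; the robot and the scene stay as the last step left them, time stands still between calls to the robot, and variables do not carry over. Pictures are saved under pics/ and viewed, at most 10 in all, crops included, and the job is handed in when it is done.

Besides the shell and the picture viewer there is one more tool, called after "Call:" as name(argument=value, ...) on one line, values as JSON. apply_moves: Moves the arm, as the interface text tells. Its arguments: {"type":"object","properties":{"commands":{"type":"array"}},"required":["commands"]}

```bash
mkdir -p pics
cat > h.py <<'E'
import numpy as np, cv2
from plant import ctrl
def ray(s,p):
    K=np.array([[s['fx'],0,s['cx']],[0,s['fy'],s['cy']],[0,0,1.]])
    u=cv2.undistortPoints(np.array([[p]],float),K,np.array(s['dist_coeffs'],float))[0,0]
    T=np.array(s['T']); return T[:3,3],T[:3,:3]@np.array([u[0],-u[1],-1.])
def atz(s,p,z):
    o,d=ray(s,p); return (o+d*(z-o[2])/d[2])
def proj(s,P):
    K=np.array([[s['fx'],0,s['cx']],[0,s['fy'],s['cy']],[0,0,1.]])
    T=np.array(s['T']); c=(np.array(P,float).reshape(-1,3)-T[:3,3])@T[:3,:3]; c=c*[1,-1,-1]
    return cv2.projectPoints(c,np.zeros(3),np.zeros(3),K,np.array(s['dist_coeffs'],float))[0][:,0]
def tri(obs):
    A=np.zeros((3,3));b=np.zeros(3)
    for s,p in obs:
        o,d=ray(s,p); d/=np.linalg.norm(d); M=np.eye(3)-np.outer(d,d); A+=M;b+=M@o
    return np.linalg.solve(A,b)
E
python3 - <<'E'
from h import *
print(ctrl.nose_length); print(ctrl.get_obs())
S={n:ctrl.snapshot(n) for n in("top","side")}
for n,s in S.items():
    cv2.imwrite(f'pics/{n}0.png',s['img'][:,:,::-1]); print(n,np.round(s['T'],3).tolist(),s['fx'])
    for t in("pan","crate","onion1","cabbage","label_roll","brush","spray_bottle","mug","carton","bag_stack"):
        print(t,[(np.round(d['at'],1).tolist(),round(d['score'],2)) for d in ctrl.search_frame(s,t)][:4])
    for t in("pan","pan_grip","pan_lip","scale_top","crate"):
        print('pt',t,[(np.round(d['at'],1).tolist(),round(d['score'],2)) for d in ctrl.spot_point(s,t)][:3])
E
```

```text
0.017
{'clock': 0.0, 'joint_pos': array([ 9.04757605e+01,  2.05902675e+01,  6.34022972e-01, -2.08722533e-02,
       -7.01366499e+01, -1.65056906e+01]), 'qvel': array([ 0.00459068,  0.07690369,  0.00099151, -0.15748775, -0.00403461,
        0.0070072 ]), 'tau': array([-6.83139187e-04, -5.82720852e+01,  2.93073517e+01,  6.99724406e+00,
        7.07796498e-03, -1.50551791e-04]), 'tool_pos': array([0.1862996 , 0.64829482, 0.24263538]), 'orientation': array([ 1.79905358e+02, -7.58214752e-03, -1.60370316e+01]), 'force': array([-1.06236846, -0.14125924, -0.79867624]), 'moment': array([ 0.05448056,  0.0001028 , -0.00396244]), 'gripper_force': 0.0, 'opening': 0.08761498724175158}
top [[-0.048, 0.976, -0.213, 0.194], [-0.999, -0.048, 0.005, 0.023], [-0.006, 0.213, 0.977, 1.724], [0.0, 0.0, 0.0, 1.0]] 454.3221573912574
pan [([321.7, 181.7], 0.93), ([196.3, 186.3], 0.69)]
crate [([260.7, 174.2], 0.37)]
onion1 [([333.4, 192.6], 0.7), ([330.4, 171.1], 0.66), ([295.2, 145.6], 0.65), ([316.0, 138.4], 0.59)]
cabbage [([261.3, 138.3], 0.62), ([361.5, 257.1], 0.43), ([122.2, 215.9], 0.39)]
label_roll [
[... 595 characters left out ...]
], 0.57)]
crate [([245.1, 150.3], 0.9)]
onion1 [([269.9, 249.0], 0.79), ([269.4, 231.1], 0.71), ([342.4, 245.9], 0.53), ([288.4, 240.8], 0.52)]
cabbage [([313.5, 180.5], 0.57), ([203.2, 111.9], 0.54), ([247.6, 150.5], 0.38)]
label_roll [([277.9, 201.7], 0.85)]
brush [([227.6, 215.4], 0.58)]
spray_bottle [([202.3, 304.8], 0.55)]
mug [([174.0, 123.7], 0.78), ([246.7, 149.9], 0.52), ([278.4, 200.1], 0.31)]
carton [([202.1, 110.5], 0.88)]
bag_stack [([274.6, 354.6], 0.85), ([272.4, 249.8], 0.61)]
pt pan [([283.6, 246.7], 0.96)]
pt pan_grip [([244.9, 238.4], 0.75), ([273.8, 356.8], 0.45)]
pt pan_lip [([320.8, 240.6], 0.66)]
pt scale_top []
pt crate [([246.2, 161.6], 0.87), ([222.0, 219.2], 0.64)]
```

View pics/top0.png

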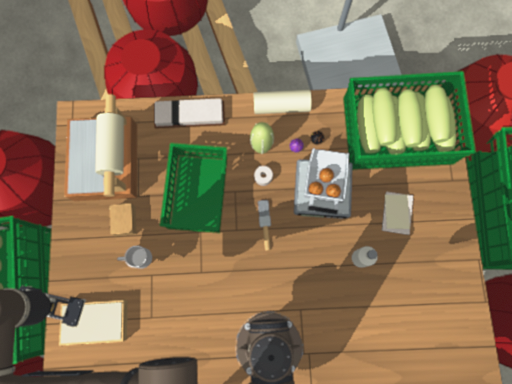

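View pics/side0.png

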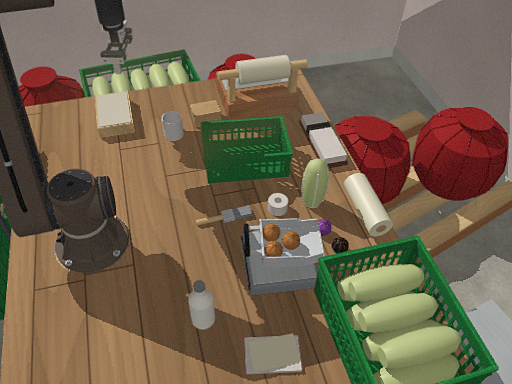

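The top view shows the small green crate at (195,188) and the scale and pan at (323,185). The pan's black handle is at (322,210), towards the robot, and its mouth is at the top. The brown onions are at (326,174), (315,188) and (333,190). Look-alikes: the purple ball (296,145), the black ball (317,137), the big cabbage crate (408,120), and off-table crates. I choose the grey pan and the small empty crate.

Run:
```python
from h import *
S={n:ctrl.snapshot(n) for n in("top","side")}
P={}
for t in("pan","pan_grip","pan_lip","crate"):
    o=[(s,ctrl.spot_point(s,t)[0]['at']) for s in S.values()]
    X=tri(o);P[t]=X; print(t,np.round(X,4),[np.round(np.array(p)-proj(s,X)[0],1).tolist() for s,p in o])
top=S['top']
# crate rim corners seen in top (approx pixels), z=.12
g=cv2.cvtColor(top['img'],cv2.COLOR_RGB2HSV)
m=((g[...,0]>50)&(g[...,0]<85)&(g[...,1]>120)).astype(np.uint8); m[:,:150]=0;m[:,235:]=0;m[:130]=0;m[240:]=0
c=max(cv2.findContours(m,0,2)[0],key=cv2.contourArea); print(cv2.contourArea(c),cv2.approxPolyDP(c,4,True)[:,0].tolist())
for p in cv2.approxPolyDP(c,4,True)[:,0]: print(np.round(atz(top,p,.12),3))
for n in("cabbage","label_roll","brush","spray_bottle"):
    print(n,{'cabbage':atz(top,(262,138),.15),'label_roll':atz(top,(264,175),.04),'brush':atz(top,(265,222),.01),'spray_bottle':atz(top,(365,257),.15)}[n].round(3))
cv2.imwrite('pics/c1.png',cv2.resize(top['img'][125:245,150:370],None,fx=3.6,fy=3.6,interpolation=cv2.INTER_CUBIC)[:,:,::-1])
s=S['side'];cv2.imwrite('pics/c2.png',cv2.resize(s['img'][190:310,180:370],None,fx=4,fy=4,interpolation=cv2.INTER_CUBIC)[:,:,::-1])
```

```text
pan [ 0.5627 -0.2338  0.1046] [[-0.0, 1.0], [1.1, -0.3]]
pan_grip [ 0.4593 -0.2138  0.1463] [[-0.1, -3.0], [-3.4, 1.1]]
pan_lip [ 0.6813 -0.2525  0.0932] [[-0.1, 1.2], [1.4, -0.4]]
crate [ 0.5771  0.2396 -0.0088] [[-0.0, -0.4], [-0.4, 0.1]]
4862.5 [[171, 143], [160, 224], [218, 231], [225, 147]]
[0.745 0.323 0.12 ]
[0.445 0.365 0.12 ]
[0.41 0.16 0.12]
[0.72  0.124 0.12 ]
cabbage [ 0.738 -0.013  0.15 ]
label_roll [ 0.627 -0.016  0.04 ]
brush [ 0.45  -0.011  0.01 ]
spray_bottle [ 0.292 -0.343  0.15 ]
```

View pics/c1.png

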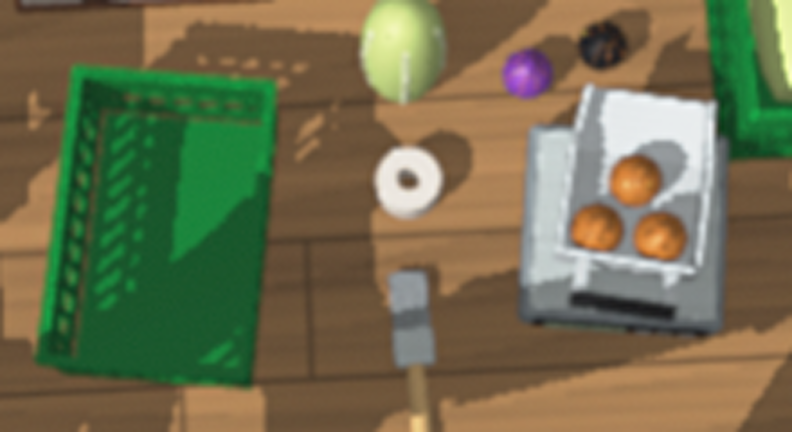

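View pics/c2.png

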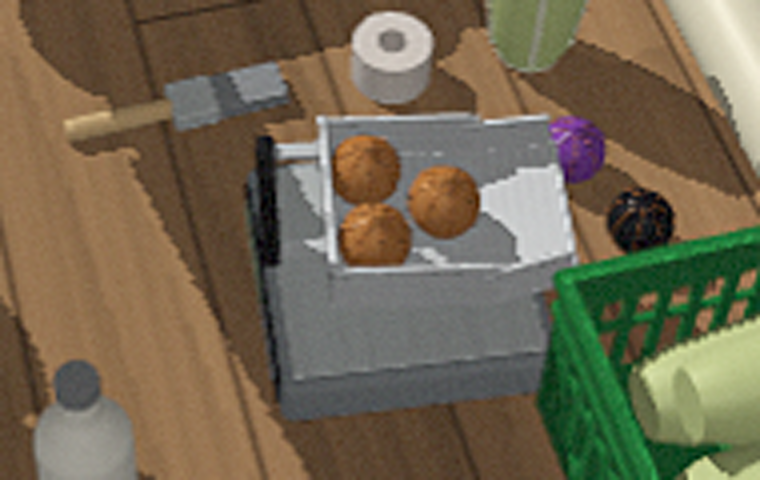

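The crops confirm the choice: a grey scoop pan with three brown onions, its black handle bar at crop (623,305), and the empty small green crate at left. The moves only allow a turn about z, so I'll test in free air how the arm behaves when asked for a pose out of reach. That shows whether the tool can be tilted this way.

Call:
apply_moves(commands=[[[0, 4, 0], 0, 0], [[0, 8, 0], 0, 0], [[0, 12, 0], 0, 0], [[0, 16, 0], 0, 0], [[0, 20, 0], 0, 0], [[0, 24, 0], 0, 0], [[0, 24, 0], 0, 0], [[0, 24, 0], 0, 0]])

```text
clock: 2.77
tool_pos: [0.1858, 0.8901, 0.2354]
orientation: [179.5, -0.1, -16.0]
force: [-0.5, 0.0, -0.1]
opening: 0.0877
gripper_force: 0.0
```

Run:
```python
from h import *
o=ctrl.get_obs();print(o['clock'],o['joint_pos'].round(2),o['tool_pos'],o['orientation'])
top=ctrl.snapshot('top')
for p in((308.3,207.5),(338,212),(323.1,209.7)): print(atz(top,p,.149).round(4))
```

```text
2.7667 [ 9.036e+01  4.546e+01  4.248e+01 -5.000e-02 -8.747e+01 -1.638e+01] [0.18581929 0.8901105  0.23539461] [ 1.79546801e+02 -8.05347653e-02 -1.60159752e+01]
[ 0.4735 -0.1627  0.149 ]
[ 0.4524 -0.2652  0.149 ]
[ 0.4631 -0.2139  0.149 ]
```

Call:
apply_moves(commands=[[[0, 4, 0], 0, 0], [[0, 8, 0], 0, 0], [[0, 12, 0], 0, 0], [[0, 16, 0], 0, 0], [[0, 16, 0], 0, 0], [[0, 16, 0], 0, 0]])

```text
clock: 3.32
tool_pos: [0.1769, 0.9963, 0.2248]
orientation: [-177.6, 0.0, -16.0]
force: [0.2, 0.4, 1.7]
opening: 0.0878
gripper_force: 0.0
```

Run:
```python
from h import *
o=ctrl.get_obs();print(o['clock'],o['joint_pos'].round(2),o['tool_pos'],o['orientation'])
```

```text
3.3167 [ 91.11  60.55  71.56   0.7  -98.76 -16.99] [0.17689912 0.99629061 0.22476544] [-1.77638957e+02  4.88857390e-03 -1.60009080e+01]
```

Call:
apply_moves(commands=[[[0, 4, 0], 0, 0], [[0, 8, 0], 0, 0], [[0, 12, 0], 0, 0], [[0, 16, 0], 0, 0], [[0, 20, 0], 0, 0], [[0, 24, 0], 0, 0], [[0, 24, 0], 0, 0]])

```text
clock: 3.9
tool_pos: [0.1561, 1.0325, 0.1765]
orientation: [-175.4, 0.1, -16.0]
force: [0.1, 0.4, 0.3]
opening: 0.0878
gripper_force: 0.0
```

Run:
```python
from h import *
o=ctrl.get_obs();print(o['clock'],o['joint_pos'].round(2),o['tool_pos'],o['orientation'])
```

```text
3.9 [ 92.46  63.58  71.67   1.36 -93.68 -18.35] [0.15610541 1.03251769 0.17647786] [-1.75383145e+02  1.07195595e-01 -1.60204110e+01]
```

Out-of-reach commands give only about 5° of tilt, so they can't do the tipping. Instead, I'll pinch the bar and then open the jaws slowly. The 14×24 mm bar will wedge diagonally between the fingers, so the opening sets the mouth-down angle (a gap of about 26 mm gives 43°). The lip will stay near the crate floor as a backstop. Now back over the table.

Call:
apply_moves(commands=[[[0, -4, 0], 0, 0.68], [[0, -8, 2], 0, 0.68], [[0, -12, 4], 0, 0.68], [[0, -16, 6], 0, 0.68], [[0, -20, 8], 0, 0.68], [[0, -24, 10], 0, 0.68], [[0, -28, 10], 0, 0.68], [[0, -32, 10], 0, 0.68], [[0, -36, 10], 0, 0.68], [[0, -40, 10], 0, 0.68], [[0, -44, 10], 0, 0.68], [[0, -48, 10], 0, 0.68]])

```text
clock: 4.9
tool_pos: [0.1566, 0.5802, 0.2773]
orientation: [-175.3, 0.1, -16.0]
force: [-0.3, -0.0, -0.0]
opening: 0.0283
gripper_force: 0.0
```

Useful finding: the clamped pose becomes the new command, so the 4.7° tilt persists. I'll turn the tool half round and overreach once more, to cancel the tilt and leave it slightly mouth-down instead.

Call:
apply_moves(commands=[[[0, 2, 0], 0.125, 0.68], [[0, 4, 0], 0.25, 0.68], [[0, 6, 0], 0.375, 0.68], [[0, 8, 0], 0.5, 0.68], [[0, 10, 0], 0.625, 0.68], [[0, 12, 0], 0.75, 0.68], [[0, 14, 0], 0.875, 0.68], [[0, 16, 0], 1.0, 0.68], [[0, 18, 0], 1.125, 0.68], [[0, 20, 0], 1.25, 0.68], [[0, 22, -1], 1.375, 0.68], [[0, 24, -2], 1.5, 0.68], [[0, 26, -3], 1.625, 0.68], [[0, 28, -4], 1.75, 0.68], [[0, 30, -5], 1.875, 0.68], [[0, 32, -6], 2.0, 0.68], [[0, 34, -7], 2.125, 0.68], [[0, 36, -8], 2.25, 0.68], [[0, 38, -9], 2.375, 0.68], [[0, 40, -10], 2.5, 0.68]])

```text
clock: 6.57
tool_pos: [0.157, 0.9795, 0.175]
orientation: [-175.6, 0.1, 127.5]
force: [-29.8, 88.4, 101.5]
opening: 0.028
gripper_force: 0.0
```

Call:
apply_moves(commands=[[[0, 2, 0], 0.125, 0.68], [[0, 2, 0], 0.25, 0.68], [[0, 2, 0], 0.375, 0.68], [[0, 2, 0], 0.5, 0.68], [[0, 4, 0], 0.625, 0.68], [[0, 8, 0], 0.625, 0.68], [[0, 12, 0], 0.625, 0.68], [[0, 16, 0], 0.625, 0.68], [[0, 20, 0], 0.625, 0.68], [[0, 24, 0], 0.625, 0.68], [[0, 28, 0], 0.625, 0.68], [[0, 32, 0], 0.625, 0.68]])

```text
clock: 7.57
tool_pos: [0.1329, 1.0066, 0.1266]
orientation: [-177.8, -0.2, 163.0]
force: [0.8, 0.1, -0.6]
opening: 0.0278
gripper_force: 0.0
```

The force spiked during that swing, most likely the gripper brushing the off-table crate. The tilt is now only 2.2°, which will do. I'm leaving that area: up and inward, then turning.

Call:
apply_moves(commands=[[[0, -2, 3], 0, 0.68], [[0, -5, 6], 0, 0.68], [[0, -8, 9], 0, 0.68], [[0, -12, 12], 0, 0.68], [[1, -16, 14], 0, 0.68], [[2, -20, 16], 0, 0.68], [[4, -24, 18], -0.125, 0.68], [[6, -27, 20], -0.25, 0.68], [[8, -30, 20], -0.375, 0.68], [[11, -33, 20], -0.5, 0.68], [[14, -35, 20], -0.625, 0.68], [[17, -37, 20], -0.75, 0.68], [[20, -39, 20], -0.875, 0.68], [[23, -41, 20], -1.0, 0.68], [[26, -44, 20], -1.125, 0.68], [[28, -47, 20], -1.25, 0.68], [[30, -50, 20], -1.375, 0.68], [[31, -53, 20], -1.5, 0.68], [[32, -56, 20], -1.625, 0.68], [[32, -59, 20], -1.75, 0.68]])

```text
clock: 9.23
tool_pos: [0.4545, 0.4147, 0.3271]
orientation: [-177.8, -0.2, 62.3]
force: [0.1, 1.1, 0.4]
opening: 0.0279
gripper_force: 0.0
```

Call:
apply_moves(commands=[[[0, -3, 0], -0.125, 0.68], [[0, -6, 0], -0.25, 0.68], [[0, -9, 0], -0.375, 0.68], [[0, -12, 0], -0.5, 0.68], [[0, -15, 0], -0.625, 0.68], [[0, -18, 0], -0.75, 0.68], [[0, -21, 0], -0.875, 0.68], [[0, -24, 0], -1.0, 0.68], [[0, -27, 0], -1.125, 0.68], [[0, -30, 0], -1.25, 0.68], [[0, -33, 0], -1.375, 0.68], [[0, -36, 0], -1.5, 0.68], [[0, -39, 0], -1.625, 0.68], [[0, -42, 0], -1.75, 0.68], [[0, -45, 0], -1.875, 0.68], [[0, -48, 0], -2.0, 0.68], [[0, -51, 0], -2.125, 0.68], [[0, -54, 0], -2.25, 0.68], [[0, -57, 0], -2.375, 0.68], [[0, -60, 0], -2.5, 0.68]])

```text
clock: 10.9
tool_pos: [0.4528, -0.1851, 0.3279]
orientation: [-177.7, -0.2, -80.9]
force: [0.5, -0.4, -0.2]
opening: 0.0278
gripper_force: 0.0
```

Call:
apply_moves(commands=[[[0.3, -1, -2], -0.12, 0.68], [[0.6, -2, -5], -0.24, 0.68], [[0.8, -2.9, -8], -0.342, 0.68], [[0.8, -2.9, -10], -0.342, 0.68], [[0.8, -2.9, -10], -0.342, 0.68]])

```text
clock: 11.32
tool_pos: [0.4585, -0.2125, 0.2232]
orientation: [-178.2, -0.1, -100.2]
force: [-1.3, 0.6, -1.6]
opening: 0.0285
gripper_force: 0.0
```

Run:
```python
from h import *
o=ctrl.get_obs();print(o['clock'],o['tool_pos'].round(4),o['orientation'].round(2))
S={n:ctrl.snapshot(n) for n in("wrist","side","top")}
for n,s in S.items():
  for t in("pan_grip",): print(n,t,[(np.round(d['at'],1).tolist(),round(d['score'],2),atz(s,d['at'],.137).round(4)) for d in ctrl.spot_point(s,t)][:2])
s=S['wrist'];im=s['img'].copy()
for p in proj(s,[[.461,-.214,.149],[.4735,-.1627,.149],[.4524,-.2652,.149]]): cv2.circle(im,tuple(int(v) for v in p),3,(255,0,0),-1)
cv2.imwrite('pics/w1.png',im[:,:,::-1])
```

```text
11.3167 [ 0.4585 -0.2125  0.2232] [-1.7818e+02 -1.4000e-01 -1.0023e+02]
wrist pan_grip [([256.4, 205.8], 0.71, array([ 0.4635, -0.2122,  0.137 ]))]
side pan_grip [([246.2, 240.6], 0.89, array([ 0.4631, -0.2165,  0.137 ])), ([201.7, 115.3], 0.67, array([0.4478, 0.3805, 0.137 ]))]
top pan_grip [([319.9, 208.6], 0.67, array([ 0.4696, -0.2048,  0.137 ]))]
```

View pics/w1.png

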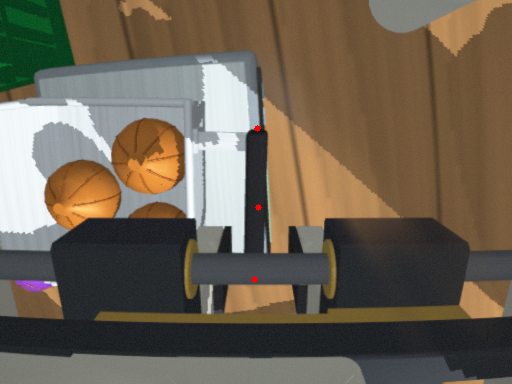

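The wrist view shows the black bar running vertically at column 257, between the fingers (222 and 298) and parallel to the pads. The onions are clear at left. Going down.

Call:
apply_moves(commands=[[[0, 0, -2], 0, 0.68], [[0, 0, -4], 0, 0.68], [[0, 0, -5], 0, 0.68], [[0, 0, -5], 0, 0.68], [[0, 0, -5], 0, 0.68]])

```text
clock: 12.03
tool_pos: [0.4614, -0.2126, 0.1779]
orientation: [-177.8, -0.2, -100.1]
force: [0.5, -0.1, 0.2]
opening: 0.028
gripper_force: 0.0
```

Call:
apply_moves(commands=[[[0, 0, -2], 0, 0.68], [[0, 0, -3.5], 0, 0.68], [[0, 0, -4.3], 0, 0.68], [[0, 0, -4.3], 0, 0.68], [[0, 0, -4.3], 0, 0.68], [[0, 0, -4.3], 0, 1], [[0, 0, -4.3], 0, 1], [[0, 0, -4.3], 0, 1], [[0, 0, -4.3], 0, 1], [[0, 0, -4.3], 0, 1]])

```text
clock: 12.87
tool_pos: [0.461, -0.2124, 0.1344]
orientation: [-177.8, -0.2, -100.1]
force: [1.0, 1.3, -0.1]
opening: 0.0138
gripper_force: 30.0
```

Call:
apply_moves(commands=[[[0, 0, 0.5], 0, 1], [[0, 0, 1.5], 0, 1], [[0, 0, 3], 0, 1], [[0, 0, 5], 0, 1], [[0, 0, 7], 0, 1], [[0, 0, 9], 0, 1], [[0, 0, 11], 0, 1], [[0, 0, 12], 0, 1], [[0, 0, 12], 0, 1]])

```text
clock: 13.62
tool_pos: [0.4621, -0.2129, 0.257]
orientation: [-177.5, -0.2, -100.1]
force: [0.5, -0.8, -4.2]
opening: 0.0139
gripper_force: 30.0
```

Run:
```python
from h import *
o=ctrl.get_obs();print(o['clock'],o['tool_pos'].round(4),o['orientation'].round(2),o['opening'],o['moment'],o['force'])
s=ctrl.snapshot('side')
a=s['img'][130:310,170:370]
cv2.imwrite('pics/s2.png',cv2.resize(a,None,fx=3,fy=3)[:,:,::-1])
```

```text
13.6167 [ 0.4621 -0.2129  0.257 ] [-1.7755e+02 -1.7000e-01 -1.0009e+02] 0.013883962656982102 [ 0.06920942  0.41982015 -0.00837389] [ 0.54726933 -0.78461606 -4.22905999]
```

View pics/s2.png

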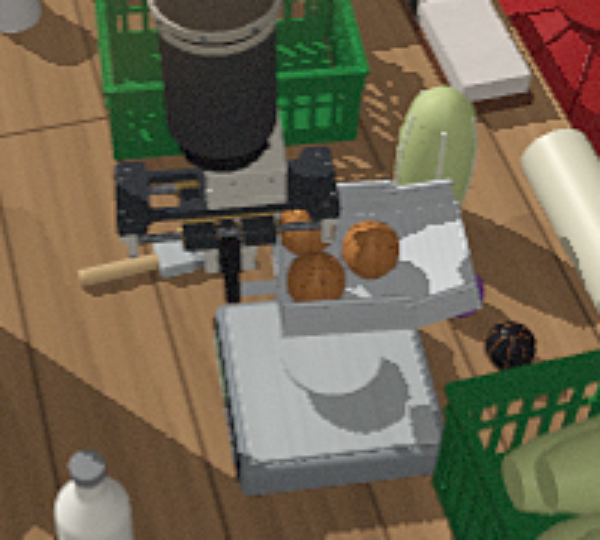

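The pan is held level with all three onions in it, clear of the cabbage. Now carrying it across to over the crate's near end.

Call:
apply_moves(commands=[[[-0.5, 0.5, 0], 0, 1], [[-1, 1.5, 0], 0, 1], [[-1.5, 3, 0], 0, 1], [[-2, 5, 0], 0, 1], [[-2, 7.5, 0], 0.01, 1], [[-2, 10, 0], 0.02, 1], [[-2, 13, 0], 0.03, 1], [[-2, 16, 0], 0.04, 1], [[-2, 19, 0], 0.05, 1], [[-2, 22, 0], 0.06, 1], [[-2, 25, 0], 0.06, 1], [[-2, 28, 0], 0.06, 1], [[-2, 31, 0], 0.06, 1], [[-2, 34, 0], 0.06, 1], [[-2, 37, 0], 0.06, 1], [[-2, 40, 0], 0.06, 1], [[-2, 42.5, 0], 0.06, 1], [[-2, 44.5, 0], 0.06, 1], [[-2, 46, 0], 0.06, 1], [[-2, 47, 0], 0.06, 1]])

```text
clock: 15.33
tool_pos: [0.44, 0.2588, 0.2532]
orientation: [-177.9, -0.2, -96.6]
force: [1.0, 0.3, -3.5]
opening: 0.0141
gripper_force: 30.0
```

Call:
apply_moves(commands=[[[0, 0, -0.5], 0, 1], [[0, 0, -1.5], 0, 1], [[0, 0, -3], 0, 1], [[0, 0, -4.5], 0, 1], [[0, 0, -5.2], 0, 1], [[0, 0, -5.2], 0, 1], [[0, 0, -5.2], 0, 1]])

```text
clock: 15.92
tool_pos: [0.4411, 0.2566, 0.202]
orientation: [-177.8, -0.2, -96.7]
force: [0.5, 1.2, -3.1]
opening: 0.0141
gripper_force: 30.0
```

Run:
```python
from h import *
o=ctrl.get_obs();print(o['clock'],o['tool_pos'].round(4),o['orientation'].round(2),o['opening'],o['moment'],o['force'])
a=ctrl.snapshot('side')['img'][70:250,150:350]; b=ctrl.snapshot('top')['img'][120:250,140:260]
a=cv2.resize(a,(500,450));b=cv2.resize(b,(300,325)); c=np.zeros((450,800,3),np.uint8);c[:,:500]=a;c[:325,500:]=b
cv2.imwrite('pics/s3.png',c[:,:,::-1])
```

```text
15.9167 [0.4411 0.2566 0.202 ] [-177.82   -0.22  -96.7 ] 0.014082150947372148 [0.1409107  0.2933709  0.01247797] [ 0.49180952  1.19568681 -3.05894895]
```

View pics/s3.png

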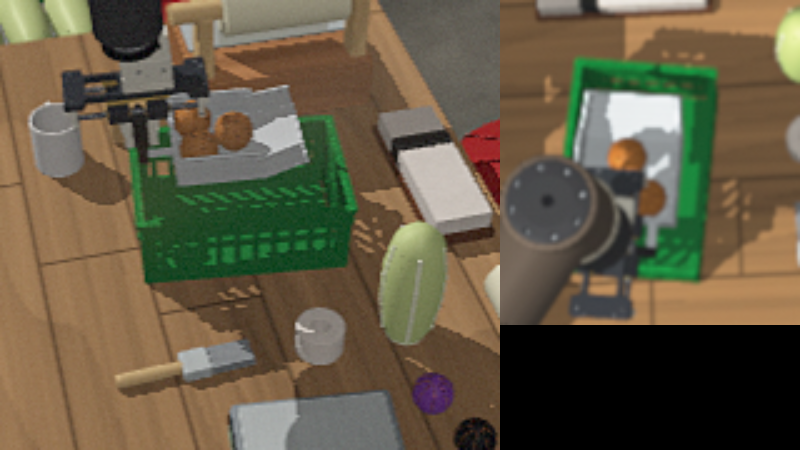

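The pan's mouth is inside the crate's outline (side view about (295,130)) with the onions still in it, slightly left of the crate's centre line. I'll nudge it right and start opening the jaws in small steps so the pan droops, wedged.

Call:
apply_moves(commands=[[[0, -0.3, 0], 0, 1], [[0, -0.6, 0], 0, 1], [[0, -0.6, 0], 0, 0.835], [[0, -0.6, 0], 0, 0.828], [[0, -0.6, 0], 0, 0.822], [[0, -0.6, 0], 0, 0.816], [[0, -0.6, 0], 0, 0.81], [[0, -0.6, 0], 0, 0.805], [[0, -0.6, 0], 0, 0.8], [[0, -0.6, 0], 0, 0.795], [[0, -0.6, 0], 0, 0.795], [[0, -0.6, 0], 0, 0.795]])

```text
clock: 17.02
tool_pos: [0.4411, 0.2515, 0.2022]
orientation: [-177.8, -0.2, -96.7]
force: [1.2, 0.0, -3.3]
opening: 0.0179
gripper_force: 11.9
```

Run:
```python
from h import *
o=ctrl.get_obs();print(o['clock'],o['tool_pos'].round(4),o['orientation'].round(2),o['opening'],o['moment'],o['force'])
S={n:ctrl.snapshot(n) for n in("side","top")}
for t in("pan","pan_lip","pan_grip"):
    try:
        ob=[(s,ctrl.spot_point(s,t)[0]['at']) for s in S.values()]; X=tri(ob); print(t,X.round(3),[np.round(np.array(p)-proj(s,X)[0],1).tolist() for s,p in ob])
    except IndexError: print(t,'none')
a=cv2.resize(S['side']['img'][70:190,170:310],(700,600))
cv2.imwrite('pics/s4.png',a[:,:,::-1])
```

```text
17.0167 [0.4411 0.2515 0.2022] [-1.778e+02 -1.700e-01 -9.666e+01] 0.017926662868465004 [ 0.16895786  0.51833354 -0.00707027] [ 1.23718709  0.01024041 -3.29347339]
pan none
pan_lip [0.659 0.241 0.119] [[0.1, -0.0], [-0.0, 0.1]]
pan_grip [0.439 0.253 0.201] [[0.1, -0.0], [0.0, 0.1]]
```

View pics/s4.png

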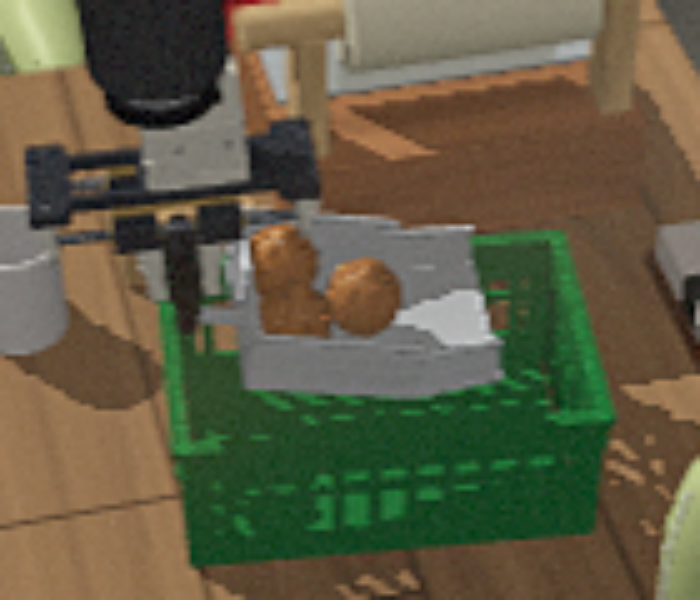

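The wedging works: the grip point hasn't moved and the pan droops about 13° with the onions still in. Continuing, with a small shift to the right.

Call:
apply_moves(commands=[[[0, -0.3, 0], 0, 0.789], [[0, -0.5, 0], 0, 0.783], [[0, -0.5, 0], 0, 0.777], [[0, -0.5, 0], 0, 0.771], [[0, -0.5, 0], 0, 0.765], [[0, -0.5, 0], 0, 0.759], [[0, -0.5, 0], 0, 0.753], [[0, -0.5, 0], 0, 0.748], [[0, -0.5, 0], 0, 0.743], [[0, -0.5, 0], 0, 0.738], [[0, -0.5, 0], 0, 0.738], [[0, -0.5, 0], 0, 0.738], [[0, -0.5, 0], 0, 0.738], [[0, -0.5, 0], 0, 0.738]])

```text
clock: 18.58
tool_pos: [0.4412, 0.2465, 0.2024]
orientation: [-177.8, -0.2, -96.7]
force: [-0.3, 0.2, -2.2]
opening: 0.0229
gripper_force: 4.4
```

```bash
cat > m.py <<'E'
from h import *
import sys
o=ctrl.get_obs();print(o['clock'],o['tool_pos'].round(4),o['orientation'].round(2),o['opening'],o['moment'],o['force'])
S={n:ctrl.snapshot(n) for n in("side","top")}
for t in("pan","pan_lip","pan_grip"):
    try:
        ob=[(s,ctrl.spot_point(s,t)[0]['at']) for s in S.values()]; X=tri(ob); print(t,X.round(3),[np.round(np.array(p)-proj(s,X)[0],1).tolist() for s,p in ob])
    except IndexError: print(t,'none')
a=cv2.resize(S['side']['img'][70:190,170:310],(490,420)); b=cv2.resize(S['top']['img'][120:250,140:260],(300,325)); c=np.zeros((420,790,3),np.uint8);c[:,:490]=a;c[:325,490:]=b
cv2.imwrite(sys.argv[1],c[:,:,::-1])
E
python3 m.py pics/s5.png
```

```text
18.5833 [0.4412 0.2465 0.2024] [-1.7778e+02 -1.5000e-01 -9.6650e+01] 0.022942911748173807 [ 0.09443668  0.20883992 -0.02839971] [-0.31941378  0.16358081 -2.16161723]
pan [ 0.737  0.255 -0.309] [[31.7, -2.2], [-7.3, 28.9]]
pan_lip [0.487 0.178 0.312] [[-18.3, 7.6], [-2.2, -19.9]]
pan_grip none
```

View pics/s5.png

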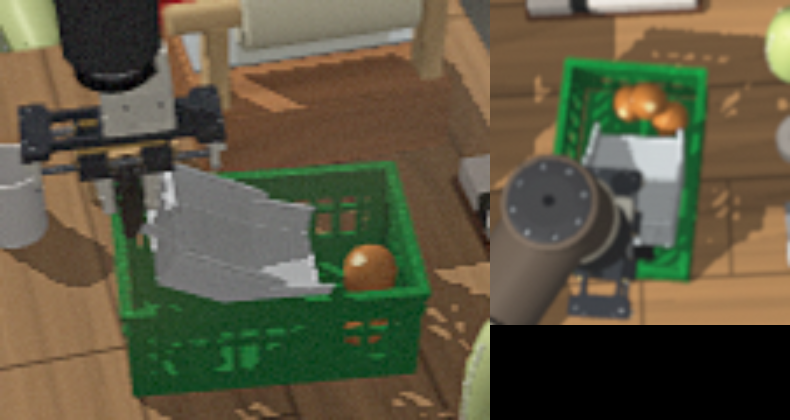

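All three onions are already in the crate (top view: (630,100), (650,98), (668,117)) and the pan is at about 27°. I'll open further to about 40° and hold to meet the tip criterion.

Call:
apply_moves(commands=[[[0, 0, 0], 0, 0.732], [[0, 0, 0], 0, 0.727], [[0, 0, 0], 0, 0.722], [[0, 0, 0], 0, 0.717], [[0, 0, 0], 0, 0.713], [[0, 0, 0], 0, 0.709], [[0, 0, 0], 0, 0.706], [[0, 0, 0], 0, 0.703], [[0, 0, 0], 0, 0.703], [[0, 0, 0], 0, 0.703], [[0, 0, 0], 0, 0.703], [[0, 0, 0], 0, 0.703], [[0, 0, 0], 0, 0.703], [[0, 0, 0], 0, 0.703], [[0, 0, 0], 0, 0.703]])

```text
clock: 20.18
tool_pos: [0.4411, 0.2465, 0.2023]
orientation: [-177.8, -0.2, -96.7]
force: [0.1, -0.2, -1.2]
opening: 0.0263
gripper_force: 4.2
```

```bash
python3 m.py pics/s6.png
```

```text
20.1833 [0.4411 0.2465 0.2023] [-1.778e+02 -1.600e-01 -9.666e+01] 0.026322526636110802 [0.09008504 0.20122979 0.03542406] [ 0.13185624 -0.20797919 -1.18817875]
pan [0.489 0.246 0.086] [[1.4, -0.4], [0.0, 1.4]]
pan_lip [0.573 0.217 0.037] [[-0.5, 0.2], [-0.0, -0.5]]
pan_grip [0.446 0.254 0.192] [[1.3, -0.3], [0.0, 1.4]]
```

View pics/s6.png

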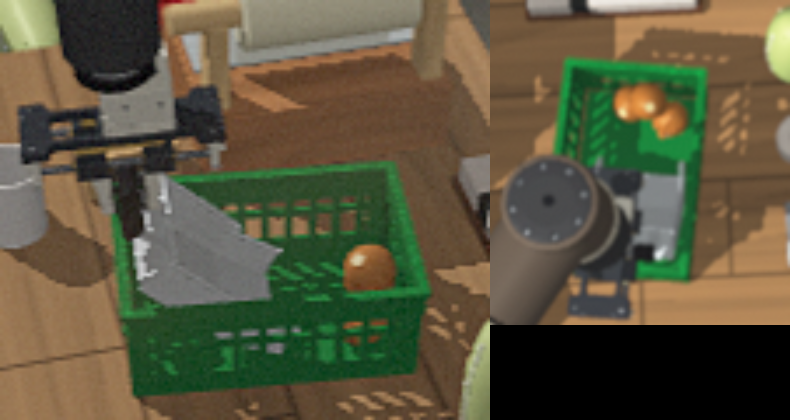

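Lip at (0.573, 0.217, 0.037), grip at about (0.441, 0.247, 0.200), so the pan is tipped about 45° over the crate and held. The onions are at the far end. Now I'll squeeze gently to bring the pan back level.

Call:
apply_moves(commands=[[[0, 0, 0], 0, 0.703], [[0, 0, 0], 0, 0.72], [[0, 0, 0], 0, 0.74], [[0, 0, 0], 0, 0.76], [[0, 0, 0], 0, 0.78], [[0, 0, 0], 0, 0.8], [[0, 0, 0], 0, 0.82], [[0, 0, 0], 0, 1], [[0, 0, 0], 0, 1], [[0, 0, 0], 0, 1], [[0, 0, 0], 0, 1], [[0, 0, 0], 0, 1]])

```text
clock: 21.58
tool_pos: [0.4411, 0.2465, 0.2023]
orientation: [-177.8, -0.2, -96.7]
force: [-0.6, -1.2, -1.9]
opening: 0.0245
gripper_force: 30.0
```

Friction locks the pan at about 29° (24.5 mm gap), which is expected from the wedging. I'll carry it back like this, with the lip just clear of the crate rim, and level it by lowering it onto the front edge of the fixed scale disc with loosened jaws. Lifting first.

Call:
apply_moves(commands=[[[0, 0, 0.5], 0, 1], [[0, 0, 1.5], 0, 1], [[0, 0, 3], 0, 1], [[0, 0, 4.5], 0, 1], [[0, 0, 6], 0, 1], [[0, 0, 7.5], 0, 1], [[0, 0, 8.2], 0, 1], [[0, 0, 8.2], 0, 1]])

```text
clock: 22.25
tool_pos: [0.4418, 0.2471, 0.2867]
orientation: [-177.7, 0.0, -96.6]
force: [-0.5, -0.2, -1.9]
opening: 0.0243
gripper_force: 30.0
```

```bash
python3 m.py pics/s7.png
```

```text
22.25 [0.4418 0.2471 0.2867] [-1.7766e+02  1.0000e-02 -9.6650e+01] 0.024337034922155654 [ 0.20201862  0.19942496 -0.02076194] [-0.46995395 -0.21110629 -1.89269492]
pan [0.499 0.243 0.159] [[-0.9, 0.3], [-0.0, -1.0]]
pan_lip none
pan_grip [0.435 0.243 0.285] [[-0.9, 0.2], [-0.0, -0.9]]
```

View pics/s7.png

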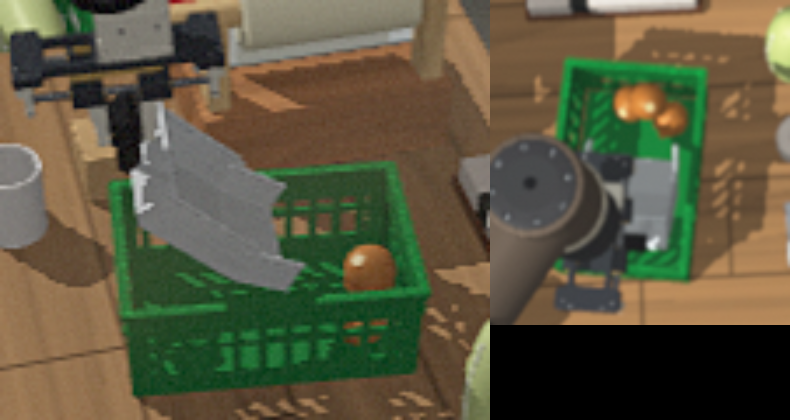

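The pan is still at about 41°, with the lip at z≈0.118 and the onions in the crate. I'll raise it a little more (the lip stays well below 0.25) and carry it back, stopping 3 cm short of the final spot so the lip lands on the disc and slides forward as it levels.

Call:
apply_moves(commands=[[[0, 0, 1], 0, 1], [[0, 0, 2.5], 0, 1], [[0, 0, 3.2], 0, 1], [[0, -0.5, 3.2], 0, 1], [[0, -1.5, 3.2], 0, 1], [[0, -3, 3.2], 0, 1], [[0, -5, 3.2], 0, 1], [[-1, -8, 3.2], 0, 1], [[-1, -11, 3.2], 0, 1], [[-1, -14, 3.2], 0, 1], [[-1, -17, 3.2], 0, 1], [[-1, -20, 3.2], 0, 1], [[-1, -23, 3.2], -0.01, 1], [[-1, -26, 3.2], -0.02, 1], [[-1, -29, 3.2], -0.03, 1], [[-1, -32, 3.2], -0.04, 1], [[-1, -35, 3.2], -0.05, 1], [[-1, -38, 3.2], -0.06, 1], [[-1, -40.5, 3.2], -0.06, 1], [[-1, -42.5, 3.2], -0.06, 1]])

```text
clock: 24.32
tool_pos: [0.4293, -0.1812, 0.3156]
orientation: [-177.9, -0.2, -100.2]
force: [0.8, 0.4, -0.7]
opening: 0.0242
gripper_force: 30.0
```

Call:
apply_moves(commands=[[[0, -1.5, 0], 0, 1], [[0, -2.5, 0], 0, 1], [[0, -2.9, -0.5], 0, 1], [[0, -2.9, -1.5], 0, 1], [[0, -2.9, -2.5], 0, 1], [[0, -2.9, -3], 0, 1], [[0, -2.9, -3], 0, 1], [[0, -2.9, -3], 0, 1]])

```text
clock: 24.98
tool_pos: [0.431, -0.207, 0.2858]
orientation: [-177.8, -0.2, -100.0]
force: [0.0, 0.4, -0.9]
opening: 0.0245
gripper_force: 30.0
```

Run:
```python
from h import *
o=ctrl.get_obs();print(o['clock'],o['tool_pos'].round(4),o['orientation'].round(2),o['opening'],o['moment'],o['force'])
S={n:ctrl.snapshot(n) for n in("side","top")}
for t in("pan","pan_lip","pan_grip"):
    try:
        ob=[(s,ctrl.spot_point(s,t)[0]['at']) for s in S.values()]; X=tri(ob); print(t,X.round(3),[np.round(np.array(p)-proj(s,X)[0],1).tolist() for s,p in ob])
    except IndexError: print(t,'none')
cv2.imwrite('pics/s8.png',cv2.resize(S['side']['img'][150:310,190:370],None,fx=3,fy=3)[:,:,::-1])
```

```text
24.9833 [ 0.431  -0.207   0.2858] [-177.85   -0.18 -100.03] 0.024545893528368685 [ 0.08262149  0.12053564 -0.0127686 ] [ 0.01739963  0.36516494 -0.86243592]
pan none
pan_lip none
pan_grip none
```

View pics/s8.png

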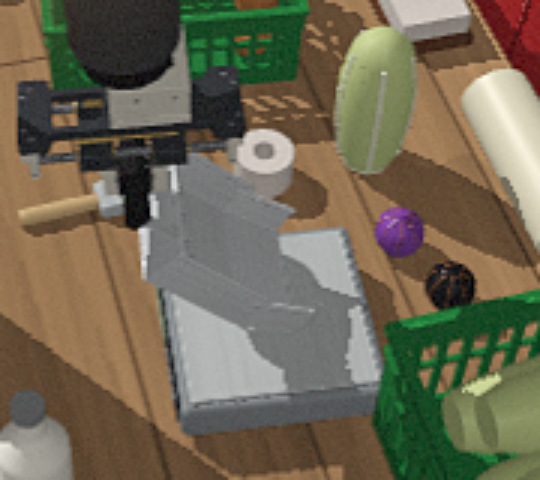

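I've now viewed 12 pictures, two over the limit of ten, so I'll go on with numbers only. Lowering with the jaws eased so the disc can rotate the pan.

Call:
apply_moves(commands=[[[0, 0, -0.5], 0, 1], [[0, 0, -1], 0, 1], [[0, 0, -1.5], 0, 0.72], [[0, 0, -2], 0, 0.72], [[0, 0, -2.5], 0, 0.72], [[0, 0, -3], 0, 0.72], [[0, 0, -3.5], 0, 0.72], [[0, 0, -4], 0, 0.72], [[0, 0, -4], 0, 0.72]])

```text
clock: 26.13
tool_pos: [0.4307, -0.2074, 0.2448]
orientation: [-177.9, -0.1, -100.1]
force: [0.9, 0.8, -2.5]
opening: 0.0247
gripper_force: 3.0
```

```bash
cat > q.py <<'E'
from h import *
o=ctrl.get_obs();print(o['clock'],o['tool_pos'].round(4),o['opening'].round(4),o['gripper_force'],o['moment'].round(2),o['force'].round(2))
S={n:ctrl.snapshot(n) for n in("side","top","wrist")}
for n,s in S.items():
  for t in("pan","pan_lip","pan_grip"): print(n,t,[(np.round(d['at'],0).tolist(),round(d['score'],2)) for d in ctrl.spot_point(s,t)][:2])
E
python3 q.py
```

```text
Traceback (most recent call last):
  File "q.py", line 2, in <module>
    o=ctrl.get_obs();print(o['clock'],o['tool_pos'].round(4),o['opening'].round(4),o['gripper_force'],o['moment'].round(2),o['force'].round(2))
                                                             ^^^^^^^^^^^^^^^^^^
AttributeError: 'float' object has no attribute 'round'
```

Call:
apply_moves(commands=[[[0, 0, -0.5], 0, 0.72], [[0, 0, -1], 0, 0.72], [[0, 0, -1.5], 0, 0.72], [[0, 0, -2], 0, 0.72], [[0, 0, -2], 0, 0.72]])

```text
clock: 26.55
tool_pos: [0.4306, -0.2074, 0.225]
orientation: [-177.9, -0.2, -100.1]
force: [-0.9, 0.8, -0.3]
opening: 0.0245
gripper_force: 0.0
```

```bash
sed -i "s/o\['opening'\].round(4)/o['opening']/" q.py; python3 q.py
```

```text
26.55 [ 0.4306 -0.2074  0.225 ] 0.02445970978802568 0.0 [ 0.14  0.11 -0.02] [-0.91  0.82 -0.33]
side pan [([262.0, 240.0], 0.7)]
side pan_lip [([297.0, 245.0], 0.82)]
side pan_grip [([230.0, 225.0], 0.91), ([274.0, 147.0], 0.53)]
top pan []
top pan_lip [([324.0, 170.0], 0.76)]
top pan_grip [([321.0, 225.0], 0.56)]
wrist pan [([177.0, 186.0], 0.92)]
wrist pan_lip [([12.0, 206.0], 0.55)]
wrist pan_grip [([308.0, 189.0], 0.6)]
```

```bash
cat >> q.py <<'E'
for t in("pan","pan_lip","pan_grip"):
  ob=[(s,d[0]['at']) for s in S.values() if (d:=ctrl.spot_point(s,t)) and d[0]['score']>.5]
  if len(ob)>1: X=tri(ob); print(t,X.round(4),[np.round(np.array(p)-proj(s,X)[0],1).tolist() for s,p in ob])
E
sed -i '/^  for t in("pan","pan_lip","pan_grip"): print/d;/^for n,s/d' q.py; python3 q.py
```

```text
27.15 [ 0.4311 -0.2076  0.2263] 0.024551563255678407 0.0 [ 0.15  0.11 -0.03] [ 0.67 -0.19 -0.3 ]
pan [ 0.4267 -0.2113  0.0293] [[2.6, -0.5], [0.3, 2.2], [0.1, 1.2]]
pan_lip [ 0.5086 -0.2276  0.1378] [[0.2, -0.2], [1.1, -0.7]]
pan_grip [ 0.3173 -0.1946  0.0071] [[-1.6, 0.7], [-0.3, -1.8], [1.5, -0.0]]
```

```bash
cat > q2.py <<'E'
from h import *
o=ctrl.get_obs();p=o['tool_pos'];print(o['clock'],p.round(4),o['opening'],o['gripper_force'],o['force'].round(2))
h=np.radians(-10.3);u=np.array([np.cos(h),np.sin(h),0]);n=np.array([-u[1],u[0],0])
for c in("side","wrist"):
  s=ctrl.snapshot(c)
  for t in("pan","pan_lip","pan_grip"):
    for d in ctrl.spot_point(s,t)[:1]:
      a,r=ray(s,d['at']); X=a+r*(n@(p-a))/(n@r); print(c,t,round(d['score'],2),'along %.3f z %.3f'%(u@(X-p),X[2]))
E
python3 q2.py
```

```text
27.75 [ 0.4311 -0.2076  0.2262] 0.024593204230929294 0.0 [-0.71 -0.01 -0.61]
side pan 0.93 along -0.002 z 0.036
side pan_lip 0.95 along 0.094 z 0.117
side pan_grip 0.67 along -0.114 z 0.019
wrist pan 0.72 along -0.005 z 0.015
wrist pan_lip 0.82 along 0.089 z 0.114
wrist pan_grip 0.61 along -0.129 z -0.042
```

The pan slipped out: the numbers put its handle low near the robot, with the pan leaning mouth-up (about 32°) on the scale's near edge, roughly level sideways. This can be recovered by pinching its back wall. I'll fit its pose properly first.

```bash
cat > fit.py <<'E'
from h import *
import sys
from scipy.optimize import least_squares
from scipy.spatial.transform import Rotation as R
M={"pan":[0,0,0],"pan_lip":[.12,0,.016],"pan_grip":[-.104,0,.042]}
o=ctrl.get_obs();print(o['clock'],o['tool_pos'].round(4))
ob=[]
for c in sys.argv[1].split(','):
  s=ctrl.snapshot(c)
  for t in M:
    for d in ctrl.spot_point(s,t)[:1]:
      if d['score']>.5: ob.append((s,c,t,np.array(d['at'])))
def f(v):
  r=R.from_euler('xyz',[v[5],v[4],v[3]])
  return np.concatenate([proj(s,r.apply(M[t])+v[:3])[0]-p for s,c,t,p in ob]+[[v[5]*20]])
b=min((least_squares(f,[.45,-.21,.05,-.18,p,0],loss='soft_l1',f_scale=2) for p in(-.5,0,.5)),key=lambda z:z.cost)
v=b.x;print('pan',v[:3].round(4),'yaw,pitch,roll deg',np.degrees(v[3:]).round(1),'cost',round(b.cost,1))
for (s,c,t,p),e in zip(ob,f(v)[:-1].reshape(-1,2)): print(c,t,p.round(),e.round(1))
r=R.from_euler('xyz',[v[5],v[4],v[3]])
for n,q in {'walltop':[-.06,0,.05],'wallbot':[-.06,0,0],'grip':M['pan_grip'],'lip':M['pan_lip']}.items(): print(n,(r.apply(q)+v[:3]).round(4))
E
python3 fit.py side,wrist,top,side,wrist
```

```text
28.15 [ 0.4311 -0.2076  0.2262]
pan [ 0.4266 -0.2107  0.033 ] yaw,pitch,roll deg [ -7.  -32.2   1.3] cost 284.5
side pan [234. 262.] [-0.  -0.7]
side pan_lip [264. 243.] [0.8 0.2]
side pan_grip [198. 269.] [ 1.1 -0.1]
wrist pan [272. 169.] [-0.5  0.6]
wrist pan_lip [154. 193.] [0.2 0.5]
top pan [319. 225.] [-0.5 -0. ]
top pan_lip [215. 166.] [107.8  30.5]
top pan_grip [316. 255.] [0.6 0.1]
side pan [235. 262.] [-1.2 -0.3]
side pan_lip [262. 244.] [2.6 0.1]
side pan_grip [200. 268.] [-1.5  1.6]
wrist pan [276. 171.] [-4.5 -1.5]
wrist pan_lip [153. 193.] [0.9 0.2]
wrist pan_grip [375. 160.] [1.2 0.7]
walltop [ 0.3496 -0.2024  0.0433]
wallbot [ 0.3762 -0.2045  0.001 ]
grip [ 0.3169 -0.1982  0.0131]
lip [ 0.5188 -0.2223  0.1105]
```

Good fit: the pan is pitched 32° mouth-up with yaw −7°, and the back wall's top is at (0.350, −0.202, 0.043), within reach. I'll straddle the back wall with a 26 mm opening. Squeezing the flat sheet should also level the pan.

Call:
apply_moves(commands=[[[-2, 0.2, 0], 0.02, 0.705], [[-4, 0.4, -1], 0.05, 0.705], [[-6, 0.5, -4], 0.05, 0.705], [[-7.5, 0.5, -7], 0.05, 0.705], [[-7.5, 0.5, -10], 0.05, 0.705], [[-7.5, 0.5, -12.5], 0.05, 0.705], [[-7.5, 0.5, -12.5], 0.05, 0.705], [[-7.5, 0.5, -12.5], 0.05, 0.705]])

```text
clock: 29.82
tool_pos: [0.3555, -0.2027, 0.101]
orientation: [-178.0, -0.2, -97.2]
force: [0.8, -0.4, 1.1]
opening: 0.026
gripper_force: 0.0
```

```bash
python3 -c "
from h import *
o=ctrl.get_obs();print(o['clock'],o['tool_pos'].round(4),o['orientation'].round(2),o['joint_pos'].round(1),o['opening'])"; python3 fit.py side,wrist,top,side
```

```text
29.8167 [ 0.3555 -0.2027  0.101 ] [-177.96   -0.2   -97.22] [ -1.3   2.9 -44.2   0.6 -41.   -6.3] 0.02597480655731223
29.8167 [ 0.3555 -0.2027  0.101 ]
pan [ 0.4245 -0.2126  0.0411] yaw,pitch,roll deg [ -6.4 -38.6  -4.5] cost 405.7
side pan [235. 261.] [-1.9 -0. ]
side pan_lip [264. 241.] [-2.9 -0.4]
side pan_grip [197. 271.] [ 1.8 -1. ]
wrist pan [157. 211.] [0.2 0.8]
wrist pan_grip [320. 202.] [-0.1 -0.1]
top pan [318. 225.] [1.9 0. ]
top pan_lip [323. 199.] [ 0.3 -0.7]
top pan_grip [316. 254.] [0.9 0.7]
side pan [235. 261.] [-2.  -0.5]
side pan_lip [174. 129.] [ 87.7 111.4]
side pan_grip [196. 268.] [2.6 1.2]
walltop [ 0.3474 -0.2001  0.0427]
wallbot [ 0.3778 -0.2074  0.0037]
grip [ 0.3181 -0.1974  0.009 ]
lip [ 0.508  -0.2208  0.1283]
```

Call:
apply_moves(commands=[[[0, 0, -1.5], 0, 0.705], [[0, 0, -3], 0, 0.705], [[0, 0, -4.5], 0, 0.705], [[0, 0, -5.5], 0, 0.705], [[0, 0, -6], 0, 0.705], [[0, 0, -6], 0, 0.705], [[0, 0, -6], 0, 0.705]])

```text
clock: 31.2
tool_pos: [0.3561, -0.2026, 0.0413]
orientation: [-177.8, -0.2, -97.2]
force: [-0.0, 0.1, -0.1]
opening: 0.0258
gripper_force: 0.0
```

No contact force on the way down. Closing on the wall.

Call:
apply_moves(commands=[[[0, 0, 0], 0, 0.8], [[0, 0, 0], 0, 0.85], [[0, 0, 0], 0, 0.9], [[0, 0, 0], 0, 1], [[0, 0, 0], 0, 1], [[0, 0, 0.3], 0, 1], [[0, 0, 0.6], 0, 1], [[0, 0, 0.6], 0, 1]])

```text
clock: 31.87
tool_pos: [0.3554, -0.2025, 0.0476]
orientation: [-177.8, -0.2, -97.2]
force: [-3.4, 1.0, 3.2]
opening: 0.0116
gripper_force: 27.1
```

Call:
apply_moves(commands=[[[0, 0, 1], 0, 1], [[0, 0, 2], 0, 1], [[0, 0, 3], 0, 1], [[0, 0, 4], 0, 1], [[0, 0, 5], 0, 1], [[0, 0, 6], 0, 1], [[0, 0, 7], 0, 1], [[0, 0, 7], 0, 1]])

```text
clock: 32.53
tool_pos: [0.3561, -0.2027, 0.1186]
orientation: [-177.7, -0.2, -97.2]
force: [-2.5, 1.0, 2.1]
opening: 0.003
gripper_force: 29.6
```

The opening is 3.0 mm: the sheet now lies flat in the jaws. Checking the pose.

```bash
python3 fit.py side,wrist,top,side; python3 -c "
from h import *
o=ctrl.get_obs();print(o['force'],o['moment'])"
```

```text
32.5333 [ 0.3561 -0.2027  0.1186]
pan [ 0.4165 -0.2109  0.0747] yaw,pitch,roll deg [-5.  -0.2 -1.6] cost 17.0
side pan [232. 253.] [-1.   1.6]
side pan_lip [268. 244.] [2.2 1.8]
side pan_grip [195. 251.] [-0.2  0.2]
wrist pan [159. 223.] [-1.3  0.4]
top pan [322. 224.] [-1.5  1.7]
top pan_lip [323. 194.] [-1.3 -1.7]
top pan_grip [321. 252.] [0.2 1.4]
side pan [233. 254.] [-2.6  0.4]
side pan_lip [272. 245.] [-2.5  0.6]
side pan_grip [196. 250.] [-1.1  0.5]
walltop [ 0.3566 -0.2043  0.1244]
wallbot [ 0.3567 -0.2057  0.0744]
grip [ 0.3128 -0.2006  0.1162]
lip [ 0.536  -0.2209  0.0911]
[-1.89964033  1.33714379  1.25552292] [0.17929379 0.44399599 0.00675842]
```

The pan is level (pitch −0.2°), its origin 44 mm below the TCP, with the lip touching the disc's edge. I'll lift clear and carry it forward over the scale.

Call:
apply_moves(commands=[[[0, 0, 1], 0, 1], [[0, 0, 2.5], 0, 1], [[0, 0, 4], 0, 1], [[0, 0, 5.5], 0, 1], [[0, 0, 6], 0, 1], [[1, 0, 6], 0, 1], [[2.5, -0.2, 6], 0, 1], [[4.5, -0.5, 6], 0, 1], [[6.5, -0.8, 6], 0, 1], [[8.5, -1.1, 6], 0, 1], [[10.5, -1.4, 6], 0, 1], [[12.5, -1.7, 6], 0, 1], [[14, -2, 6], 0, 1], [[14.7, -2, 6], 0, 1], [[14.7, -2, 6], 0, 1], [[14.7, -2, 6], 0, 1]])

```text
clock: 34.67
tool_pos: [0.5025, -0.2223, 0.1758]
orientation: [-177.9, -0.2, -97.2]
force: [-0.9, 0.2, -0.3]
opening: 0.0022
gripper_force: 30.0
```

```bash
python3 fit.py side,wrist,top,side,top; python3 -c "
from h import *
o=ctrl.get_obs();print(o['force'],o['moment'],o['opening'])"
```

```text
34.6667 [ 0.5025 -0.2223  0.1758]
pan [ 0.564  -0.2296  0.1299] yaw,pitch,roll deg [-7.4 -2.6  2. ] cost 22.3
side pan [283. 239.] [-2.3 -0.1]
side pan_lip [321. 230.] [-0.7  0.9]
side pan_grip [247. 234.] [-2.  1.]
wrist pan [161. 223.] [-2.  -0.4]
top pan [325. 182.] [-0.9  0.8]
top pan_lip [328. 151.] [-1.  -1.8]
top pan_grip [326. 206.] [-1.   3.6]
side pan [281. 240.] [-1.  -1.1]
side pan_lip [321. 230.] [-0.2  0.5]
side pan_grip [243. 236.] [ 2.  -0.9]
top pan [324. 181.] [0.9 2.2]
top pan_lip [328. 147.] [-0.9  2.2]
top pan_grip [325. 210.] [-0.2  0. ]
walltop [ 0.502  -0.2233  0.1771]
wallbot [ 0.5045 -0.2219  0.1272]
grip [ 0.4588 -0.2174  0.1671]
lip [ 0.682  -0.2456  0.1514]
[ 0.20354569 -0.87228894 -1.27655328] [ 0.13934858  0.19348811 -0.00772052] 0.0025856534574294713
```

Over the scale: pan origin (0.564, −0.230) against a target of (0.563, −0.231), and level. Lowering.

Call:
apply_moves(commands=[[[0, 0, -1], 0, 1], [[0, 0, -2], 0, 1], [[0, 0, -2.6], 0, 1], [[0, 0, -3], 0, 1], [[0, 0, -3.2], 0, 1], [[0, 0, -3.4], 0, 1], [[0, 0, -3.4], 0, 1]])

```text
clock: 36.25
tool_pos: [0.503, -0.2226, 0.1428]
orientation: [-177.8, -0.2, -97.2]
force: [-0.6, -0.3, -2.5]
opening: 0.0028
gripper_force: 30.0
```

Call:
apply_moves(commands=[[[0, 0, -0.15], 0, 1], [[0, 0, -0.3], 0, 1], [[0, 0, -0.45], 0, 1], [[0, 0, -0.45], 0, 1]])

```text
clock: 36.58
tool_pos: [0.5035, -0.2227, 0.1419]
orientation: [-177.7, -0.2, -97.2]
force: [-8.4, 6.9, 22.6]
opening: 0.003
gripper_force: 30.1
```

Contact (22 N). I'll ease up 3 mm, open to 18 mm so the fingers clear the bar, then retract upward.

Call:
apply_moves(commands=[[[0, 0, 0.2], 0, 1], [[0, 0, 0.3], 0, 0.95], [[0, 0, 0.3], 0, 0.9], [[0, 0, 0.3], 0, 0.85], [[0, 0, 0.3], 0, 0.8], [[0, 0, 0.3], 0, 0.8], [[0, 0, 0.3], 0, 0.8]])

```text
clock: 37.17
tool_pos: [0.503, -0.2226, 0.1414]
orientation: [-177.8, -0.2, -97.2]
force: [0.0, -0.4, -0.0]
opening: 0.0174
gripper_force: 0.0
```

Call:
apply_moves(commands=[[[0, 0, 0.5], 0, 0.8], [[0, 0, 1.2], 0, 0.8], [[0, 0, 2], 0, 0.8], [[0, 0, 3.5], 0, 0.8], [[0, 0, 5.5], 0, 0.8], [[0, 0, 8], 0, 0.8], [[0, 0, 11], 0, 0.8], [[0, 0, 14], 0, 0.8], [[0, 0, 16], 0, 0.8], [[0, 0, 16], 0, 0.8]])

```text
clock: 38.0
tool_pos: [0.505, -0.2233, 0.3081]
orientation: [-177.3, -0.2, -97.2]
force: [0.9, 0.6, -0.2]
opening: 0.0169
gripper_force: 0.0
```

```bash
python3 fit.py side,wrist,top,side,top | grep -v "^side\|^top\|^wrist"
python3 - <<'E'
from h import *
s=ctrl.snapshot('top')
print([(np.round(d['at']).tolist(),round(d['score'],2),atz(s,d['at'],.036).round(3).tolist()) for d in ctrl.search_frame(s,'onion1')][:6])
for t,z in(("crate",0),("label_roll",.0),("brush",0.005),("spray_bottle",0)): print(t,[(np.round(d['at'],1).tolist(),round(d['score'],2),atz(s,d['at'],z).round(3).tolist()) for d in ctrl.spot_point(s,t)[:2]])
E
```

```text
38.0 [ 0.505  -0.2233  0.3081]
pan [ 0.563  -0.2293  0.0933] yaw,pitch,roll deg [-8.7 -0.7  5. ] cost 290.0
walltop [ 0.5025 -0.2244  0.1424]
wallbot [ 0.5037 -0.2202  0.0926]
grip [ 0.4592 -0.2171  0.1339]
lip [ 0.6812 -0.2489  0.1107]
[([214.0, 165.0], 0.61, [0.676, 0.173, 0.036]), ([204.0, 160.0], 0.56, [0.698, 0.213, 0.036]), ([191.0, 160.0], 0.55, [0.702, 0.264, 0.036])]
crate [([198.6, 192.8], 0.92, [0.579, 0.241, 0.0])]
label_roll []
brush [([127.1, 218.8], 0.39, [0.49, 0.514, 0.005])]
spray_bottle [([359.4, 259.6], 0.61, [0.293, -0.356, 0.0]), ([397.5, 212.0], 0.23, [0.466, -0.518, 0.0])]
```

The pan stands level at (0.563, −0.229, 0.093), all three onions are inside the crate, the crate hasn't moved and the tool is clear. Handing in.

```bash
python3 -c "
from plant import ctrl
print(ctrl.close_job())"
```

```text
the job is handed in; nothing more can be done
None
```

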